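# Clip a glaze test tile into the decorating clamp

### The job

Press the clip's red thumb plate down with one fingertip and keep it down while the other fingertip pushes the green-topped test tile along its channel, beneath the raised jaw, until it is home against the stop; then let the clip come down on the tile and move clear. The tile is only to be pushed, never lifted or tipped, and the other things on the table are to be left where they are.

Things in the scene. Friction and masses are not known exactly. Their poses are not given: they have to be found in the camera images.
- clamp: tile clamp fixed to the table: plywood base 190 x 155 mm, 8 mm thick, carrying a straight white channel, a stop and a spring clip. Origin on the table surface under the channel's centreline; x runs along the channel towards the stop (the way to push), y to the side of the red plate, z up. Clip hinge: 8 mm tube along x at y = 38, height 40 mm; its lugs at x = -94 and 56 reach height 46
- stop (a point): foot of the stop's face, on the channel floor and centreline: clamp frame (58, 0, 20) mm; the dark steel stop reaches height 34 mm. Channel floor at height 20 mm from clamp x = -105 to 58; its two low side rails reach height 26 and leave 55 mm between them (y = -27.5 to 27.5)
- tile: glaze test tile, terracotta with a green top, 60 mm along x, 50 mm along y, 12 mm thick, about 80 g; starts flat in the channel before the clip's jaw, x axis along the channel. Origin at the centre of its underside. Home against the stop, its origin is at x = 28 mm in the clamp frame and the jaw is above its front half
- clip (a joint): angle of the spring clip (rad): 0 at rest, grows as the red plate is pushed down, 0.42 at its end stop. At 0 the jaw is 4 mm above the channel floor and blocks the tile; above 0.25 it clears the tile (by 8 mm at 0.42); let go upon the tile it rests at about 0.21. It springs back by itself; pressing mid-plate takes 2 N to start and 6 N at the end stop
- plate (a point): middle of the top face of the clip's red thumb plate, 100 mm long along the channel (clamp x = -87 to 13 mm), 40 mm wide, beside the channel. At rest it slopes up away from the channel, 0.42 rad, its middle at height 38 and y = 74 mm; fully down it is level at height 24 mm (4 mm above the channel floor), y = 50 to 90 mm, so a fingertip can slide along it while its twin 70 mm away pushes the tile's rear edge
- jaw (a point): lowest point of the clip's jaw, a black rubber foot 14 mm long on a 14 mm wide steel arm crossing the channel at clamp x = 33 to 47 mm; the arm's top is at height 44 mm at rest and about 60 mm with the clip held fully down
- spare_tile: spare test tile, 60 x 50 x 12 mm, yellow top, lying on the table beside the clamp; not needed
- brush: flat brush about 170 mm long lying beside the clamp; not needed
- bowl: white bowl, 84 mm across, 45 mm high, beyond the clamp's stop; not needed
- jar: green glass jar with a black cap, 52 mm across, 65 mm high, near the clamp; not needed
- mug: terracotta mug, 76 mm across, 85 mm high; not needed
- roller: wooden roller, 28 mm thick, about 160 mm long, lying down; not needed
- figure: white plaster figure, 56 mm across, 80 mm high; not needed
Not all that is in view belongs to the job. What is shaped like the tile but black, blue or grey is not meant.

How it is judged:
By the outcome, as a careful person would: the job done as asked, in the order asked, and still so for the second after the job is handed in, with the robot touching nothing.
It also fails if it takes over 42 s, if anything falls off the work surface, if the arm or the gripper's body presses on something with over 40 N, if the wrist force passes 120 N, or if a joint passes its speed limit or range.

### The arm

A 6-joint arm with a two-finger parallel gripper is mounted at the origin on the work surface. World frame = base frame: x ahead of the robot, y to its left, z up, the work surface at z = 0. Lengths are in mm, angles in rad, forces in N, time in s.
With the tool pointing down it reaches from about 350 to 975 mm from the base axis. Payload 7.1 kg.
Tool frame: the origin (TCP) lies midway between the tips of the shut fingers; the grasp point (between the pads) lies 19 mm behind it (ctrl.hold_point_z is the distance from the TCP to the grasp point, in mm); x points along the fingers, y is the direction in which the jaws open and shut, and the axes are right-handed (so a half turn about x gives the same grasp; the last joint's range is limited). The gripper opens to 88 mm and grips with 3 to 60 N. Pads are 20 mm wide; open, the fingers measure 115 mm over their backs; the gripper's body (75 mm by 178 mm) begins 61 mm behind the grasp point.
Start: joints at [-1.122, 0.423, 1.63, -0, 1.089, -0.019], TCP at [281.841, -557.826, 222.675] pointing down, gripper open.
Joint ranges: [-3, 3], [-0.9, 2.11], [0.09, 2.58], [-1.31, 4.45], [0.11, 2.69], [-2.54, 2.54]. Speed limits (rad/s): [2.39, 2.39, 3.01, 3.14, 3.14, 3.14].

### API

Orientations are given as a rotation vector (axis times angle).
In Python, from workcell import ctrl, get_image, calibration gives the robot as it stands.
- The arm moves only by the tool move_arm, never from a script. Its argument "rows" is a list of rows, each a list of 5 numbers: the shift along the world's x, y, z in mm, then the turn about the world's z in rad, then the closure, from -1 (fully open) to 1 (shut). In form: [[tx, ty, tz, roll, jaw], ...]. A call has 1 to 12 rows; each row is the pose to reach, as a shift and turn from the pose measured when the call began; what a row does not reach only later rows make up. A row lasts 1/8 s, in which the tool goes at most 62.5 mm and 10.7 degrees, less where a joint would pass 70% of its speed; a pose out of reach is approached as far as the arm can. A call with a gripper value outside its range is refused whole. The fingers move at their own pace and stop on an object; the grip force is fixed at half the most. Time passes only in rows, so rows that repeat a pose let the fingers close. It gives the time, the measured TCP pose, the force and the opening at its end, in the units of the state.
- ctrl.get_obs(): the state, without advancing time (a new reading comes with each control period).
- get_image(name): name is "scene" or "top" or "wrist"; returns the picture (420x560x3 uint8, blue, green, red); there is no depth.
- calibration(name): a dict with "fx", "fy", "cx", "cy" (pixels), "D" ([k1, k2, p1, p2, k3] as OpenCV has them; the pictures are not rectified), "view" (4x4, takes a point from world to camera coordinates); the wrist camera has in their place "T_tool_cam" (4x4, takes a point from camera to tool coordinates, whose origin is the TCP and whose axes are the tool frame's). Camera axes: x right, y up, looking along -z (the intrinsics and any distortion apply to the point x, -y, -z); pixel columns grow to the right and rows downward; lengths in mm; the calibration is good to about 2 mm. A picture is of the moment at which its call begins: read the wrist's pose just before it. calibration takes no time and is no camera call.
- ctrl.close_job(): hands the job in, once; it reports no verdict.
The state is a dict: "t": time; "qpos": joint angles; "qvel": joint speeds; "joint_torque": joint torques, N m; "ee_pos": TCP position; "orientation": TCP orientation; "ft_force": force on the tool from outside, world axes, zero at the start; "moment": the same for the moment, N m; "width": finger opening in mm.
Only numpy, scipy, OpenCV 4.12 (cv2) and the standard library are available. Lean on these libraries where they do the work, as an engineer would, in place of code of your own. Each camera call takes 0.05 s, during which the arm holds its last target.

## Working session

There is one attempt and no reset: what is moved stays moved. The work goes in short steps, Python scripts to look and compute and a tool call to move; the robot and the scene stay as the last step left them, time stands still between calls to the robot, and variables do not carry over. Pictures are saved under pics/ and viewed, and the job is handed in when it is done.

Besides the shell and the picture viewer there is one more tool, called as name([rows], argument=value, ...), one row to a line, values as JSON. move_arm: Moves the arm, as the interface text tells. Its arguments: {"type":"object","properties":{"rows":{"type":"array"}},"required":["rows"]}

```bash
mkdir -p pics; ls; python3 - <<'E'
from workcell import ctrl,get_image,calibration
import cv2
o=ctrl.get_obs();print(o)
for n in("scene","top"):
    cv2.imwrite(f"pics/{n}0.png",get_image(n));c=calibration(n);print(n,c)
print(calibration("wrist"))
E
```

```text
pics
{'t': 0.0, 'qpos': array([-1.12196888e+00,  4.23813479e-01,  1.63072681e+00,  1.64116017e-06,
        1.08858392e+00, -1.89803236e-02]), 'qvel': array([ 0.00021213, -0.00036426, -0.00216669,  0.00087844, -0.00058346,
       -0.0001671 ]), 'joint_torque': array([ 1.11344601e-03, -5.44620681e+01, -2.73670292e+01,  6.43873634e-02,
        2.27792328e-02, -1.12307032e-04]), 'ee_pos': array([ 281.61673806, -557.31444252,  221.90431692]), 'orientation': array([ 1.96122325,  0.46887726, -1.96187904]), 'ft_force': array([0.20508844, 0.10987539, 0.83708285]), 'moment': array([0.00241106, 0.00959839, 0.01742817]), 'width': 87.92876515626995}
scene {'fx': 426.418326834867, 'fy': 426.418326834867, 'cx': 276.7364691643789, 'cy': 209.9728829919682, 'D': array([-0.11139651,  0.        ,  0.        ,  0.        ,  0.        ]), 'view': array([[-5.64082238e-01,  8.25690568e-01, -6.80548119e-03,
         2.87984472e+02],
       [-7.18409019e-01, -4.86694904e-01,  4.97007598e-01,
         3.51330329e+02],
       [ 4.07062292e-01,  2.85242277e-01,  8.67719502e-01,
        -1.51616154e+03],
       [
[... 436 characters left out ...]

       [-1.64113343e-01, -8.48378851e-04,  9.86441124e-01,
        -1.25351990e+03],
       [ 0.00000000e+00,  0.00000000e+00,  0.00000000e+00,
         1.00000000e+00]])}
{'fx': 348.5103062475639, 'fy': 348.5103062475639, 'cx': 278.70957922876056, 'cy': 211.56041564342223, 'D': array([-0.077453,  0.      ,  0.      ,  0.      ,  0.      ]), 'T_tool_cam': array([[-6.52678266e-04,  2.45478665e-01, -9.69401774e-01,
        -1.62701311e+02],
       [ 9.99999700e-01, -2.43344566e-04, -7.34900625e-04,
         1.01753182e+00],
       [-4.16301078e-04, -9.69401963e-01, -2.45478432e-01,
        -6.67029791e+01],
       [ 0.00000000e+00,  0.00000000e+00,  0.00000000e+00,
         1.00000000e+00]])}
```

View pics/scene0.png

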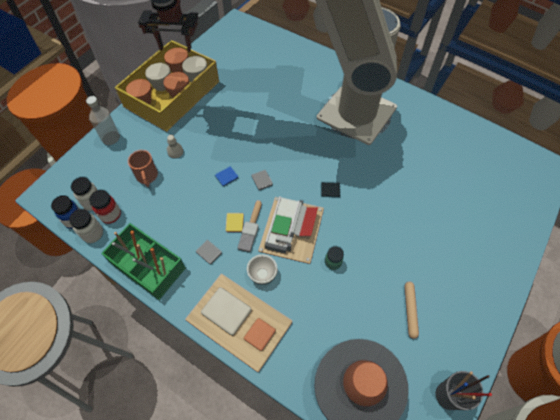

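View pics/top0.png

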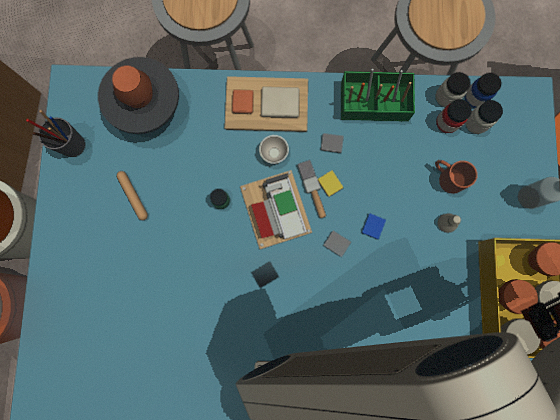

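```bash
python3 - <<'E'
import cv2
a=cv2.imread("pics/top0.png")[160:260,210:340];cv2.imwrite("pics/topc.png",cv2.resize(a,None,fx=6,fy=6,interpolation=2))
a=cv2.imread("pics/scene0.png")[180:275,245:345];cv2.imwrite("pics/scenec.png",cv2.resize(a,None,fx=6,fy=6,interpolation=2))
E
```

```text
(no output)
```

View pics/topc.png

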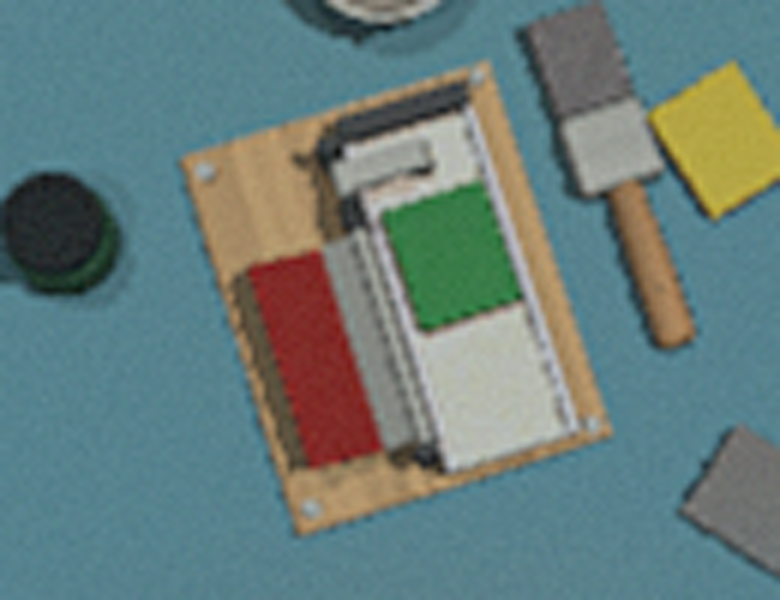

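View pics/scenec.png

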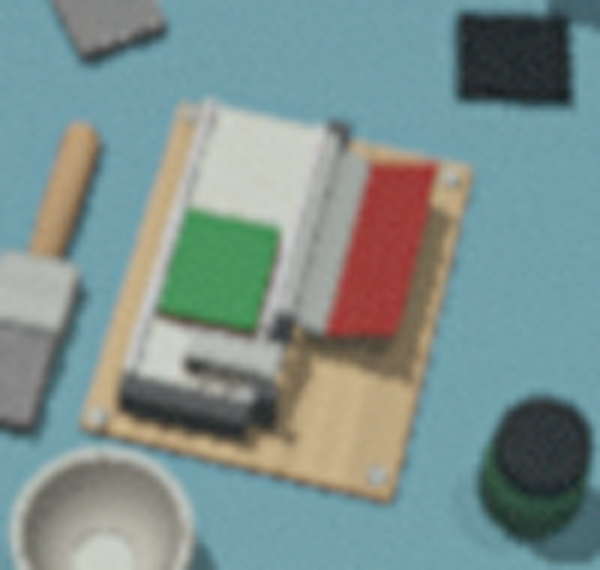

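```bash
cat > h.py <<'E'
import numpy as np,cv2
from workcell import ctrl,get_image,calibration
from scipy.optimize import least_squares
from scipy.spatial.transform import Rotation as R
def proj(c,P,V=None):
    P=np.atleast_2d(P).astype(float);V=c["view"] if V is None else V
    q=P@V[:3,:3].T+V[:3,3]; q=q*[1,-1,-1]
    K=np.array([[c["fx"],0,c["cx"]],[0,c["fy"],c["cy"]],[0,0,1]])
    return cv2.projectPoints(q,np.zeros(3),np.zeros(3),K,np.array(c["D"],float))[0][:,0]
def wristV(o):
    T=np.eye(4);T[:3,:3]=R.from_rotvec(o["orientation"]).as_matrix();T[:3,3]=o["ee_pos"]
    return np.linalg.inv(T@calibration("wrist")["T_tool_cam"])
def cw(p,P):
    x,y,a=p[:3];P=np.atleast_2d(P).astype(float);c,s=np.cos(a),np.sin(a)
    return np.c_[x+c*P[:,0]-s*P[:,1],y+s*P[:,0]+c*P[:,1],P[:,2]]
E
cat > fit.py <<'E'
from h import *
ct,cs=calibration("top"),calibration("scene")
pl=[(13,92.3,46.2),(13,55.7,29.8),(-87,55.7,29.8),(-87,92.3,46.2)]
tp=np.array([(247,267),(322,250),(382,452),(308,468)])/6+[210,160]
sp=np.array([(393,335),(328,333),(372,165),(437,165)])/6+[245,180]
tt=np.array([(384,213),(485,183),(523,300),(425,331)])/6+[210,160]
st=np.array([(255,330),(160,318),(190,210),(278,228)])/6+[245,180]
tb=np.array([(180,158),(488,62),(612,435),(298,535)])/6+[210,160]
sb=np.array([(392,500),(83,428),(183,100),(470,165)])/6+[245,180]
def model(p):
    tx,ty,ta,bx,by=p[3:8]
    t=[(30,25),(30,-25),(-30,-25),(-30,25)];c,s=np.cos(ta),np.sin(ta)
    T=[(tx+c*a-s*b,ty+s*a+c*b,32) for a,b in t]
    B=[(bx+a*95,by+b*77.5,8) for a,b in [(1,1),(1,-1),(-1,-1),(-1,1)]]
    return cw(p,pl),cw(p,T),cw(p,B)
def res(p,sep=False,w=(1,1)):
    A,T,B=model(p);r=[]
    for P,a,b in((A,tp,sp),(T,tt,st),(B,tb,sb)):
        r+=[w[0]*(proj(ct,P)-a),w[1]*(proj(cs,P)-b)]
    return r if sep else np.concatenate(r).ravel()
x0=[530,0,0.27,-20,0,0,0,30]
for w in((1,1),(1,0),(0,1)):
    s=least_squares(lambda p:res(p,w=w),x0,x_scale=[10,10,.1,10,10,.1,10,10],loss="soft_l1")
    print(w,np.round(s.x,3),s.cost)
    if w==(1,1):
        np.save("p.npy",s.x)
        for r in res(s.x,True):print(np.round(r,1).tolist())
E
python3 fit.py
```

```text
(1, 1) [ 5.49624e+02  4.28270e+01  3.38000e-01 -9.66800e+00 -1.69300e+00
  1.40000e-02 -1.55230e+01  2.91310e+01] 12.48173970595754
[[-0.9, -0.7], [-0.6, -0.7], [0.2, -0.7], [-0.3, 0.0]]
[[0.7, -0.5], [-1.1, -0.5], [-0.7, -1.2], [0.7, -1.3]]
[[-0.8, -0.5], [-0.8, -1.0], [-0.3, -0.6], [-0.9, -0.2]]
[[-0.2, -0.8], [-1.0, -2.5], [-0.9, -1.9], [0.7, -1.3]]
[[-0.5, -0.4], [-0.5, -0.4], [-0.4, -0.4], [-0.4, -0.2]]
[[-0.2, -0.9], [-0.6, -1.4], [-0.3, -0.5], [0.4, -0.4]]
(1, 0) [ 5.47945e+02  4.14700e+01  3.34000e-01 -9.75500e+00 -2.41200e+00
  4.00000e-03 -1.49190e+01  2.88850e+01] 0.7452596928359669
(0, 1) [ 5.52252e+02  4.49050e+01  3.44000e-01 -7.81600e+00 -5.54000e-01
  4.60000e-02 -1.60900e+01  2.93510e+01] 3.1928688268183802
```

```bash
sed -i 's#\[210,160\]#[209.58,159.58]#;s#\[245,180\]#[244.58,179.58]#' fit.py; python3 fit.py; python3 - <<'E'
from h import *
o=ctrl.get_obs();M=R.from_rotvec(o["orientation"]).as_matrix();print(M.round(3))
p=np.load("p.npy");g=cw(p,[(-60,35,200)])[0];print(g,g-o["ee_pos"],p[:3])
print("tool y az",np.arctan2(M[1,1],M[0,1]),"clamp y az",p[2]+np.pi/2)
E
```

```text
(1, 1) [ 5.50132e+02  4.29360e+01  3.38000e-01 -9.27600e+00 -1.76500e+00
  1.40000e-02 -1.53920e+01  2.89810e+01] 6.583633550949231
[[-0.5, -0.4], [-0.2, -0.5], [0.6, -0.5], [0.1, 0.3]]
[[1.1, 0.1], [-0.7, 0.0], [-0.3, -0.7], [1.1, -0.7]]
[[-0.5, -0.4], [-0.5, -0.9], [0.1, -0.5], [-0.5, -0.0]]
[[0.1, -0.1], [-0.7, -1.8], [-0.6, -1.2], [1.0, -0.7]]
[[-0.1, -0.2], [-0.1, -0.2], [0.0, -0.2], [0.1, -0.0]]
[[0.1, -0.3], [-0.3, -0.8], [-0.0, 0.1], [0.7, 0.2]]
(1, 0) [ 5.49097e+02  4.26800e+01  3.34000e-01 -9.74300e+00 -2.41600e+00
  4.00000e-03 -1.48830e+01  2.88980e+01] 0.7324100290326729
(0, 1) [ 5.5178e+02  4.3155e+01  3.4400e-01 -7.8330e+00 -6.0600e-01  4.6000e-02
 -1.6093e+01  2.9297e+01] 3.1482817462772466
[[-0.001  0.451 -0.893]
 [ 0.001 -0.893 -0.451]
 [-1.    -0.001 -0.   ]]
[481.91678789  56.04054421 200.        ] [200.29272545 613.42919935 -21.99333269] [5.50131700e+02 4.29361249e+01 3.38281720e-01]
tool y az -1.1029737628012075 clamp y az 1.909078047067858
```

Candidates for the tile, by pixel in the top view:
- green at (286,203)
- yellow at (331,183)
- blue at (374,226)
- grey at (332,143) and (337,243)
- black at (265,274)

I choose the green one: the enlarged crop shows it lying in the white channel before the jaw. The clip's red plate is at (262,220).

move_arm([
  [18, 56, 10, -0.012, -0.28],
  [36, 112, 10, -0.024, -0.28],
  [54, 167, 10, -0.036, -0.28],
  [73, 223, 10, -0.047, -0.28],
  [91, 279, 10, -0.059, -0.28],
  [109, 335, 10, -0.07, -0.28],
  [127, 390, 10, -0.083, -0.28],
  [146, 446, 10, -0.095, -0.28],
  [164, 502, 10, -0.107, -0.28],
  [182, 558, 0, -0.12, -0.28],
  [200, 613, -10, -0.13, -0.28],
  [200, 613, -20, -0.13, -0.28],
])

```text
t: 1.6
ee_pos: [482.4, 58.8, 201.5]
orientation: [2.036, 0.354, -2.036]
ft_force: [-0.7, -0.8, 0.2]
width: 56.3
```

```bash
cat > w.py <<'E'
import sys
from h import *
import json
n=sys.argv[1]
o=ctrl.get_obs();im=get_image("wrist");cv2.imwrite(f"pics/{n}.png",im)
np.save(f"{n}_V.npy",wristV(o))
M=R.from_rotvec(o["orientation"]).as_matrix()
print(o["t"],o["ee_pos"].round(2),"w",round(o["width"],2),"f",o["ft_force"].round(2),"yaz",np.arctan2(M[1,1],M[0,1]),M[:,0].round(4))
p=np.load("p.npy");e=o["ee_pos"]-[p[0],p[1],0];c,s=np.cos(p[2]),np.sin(p[2]);print("clamp frame TCP",c*e[0]+s*e[1],-s*e[0]+c*e[1],e[2])
E
python3 w.py w1
```

```text
1.6 [482.37  58.82 201.51] w 56.27 f [-0.67 -0.8   0.19] yaz -1.2279176516693902 [ 0.      0.0017 -1.    ]
clamp frame TCP -58.64881861247725 37.47352244488877 201.50784345034398
```

View pics/w1.png

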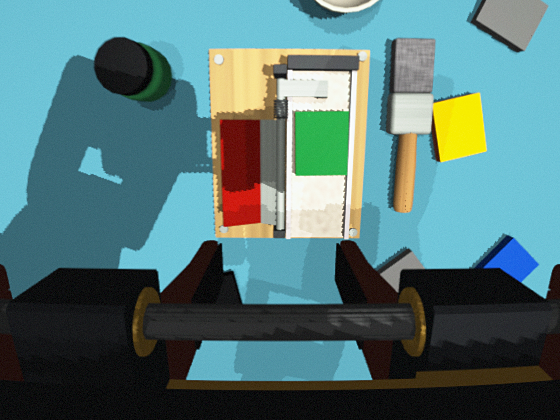

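```bash
python3 - <<'E'
import cv2
a=cv2.imread("pics/w1.png")[40:250,200:380];cv2.imwrite("pics/w1c.png",cv2.resize(a[:105],None,fx=4.4,fy=4.4,interpolation=2));cv2.imwrite("pics/w1d.png",cv2.resize(a[90:],None,fx=4.4,fy=4.4,interpolation=2))
E
```

```text
(no output)
```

View pics/w1c.png

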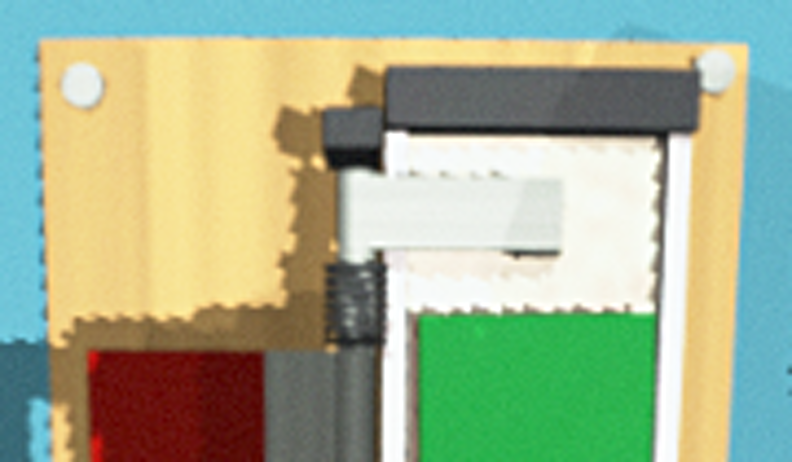

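View pics/w1d.png

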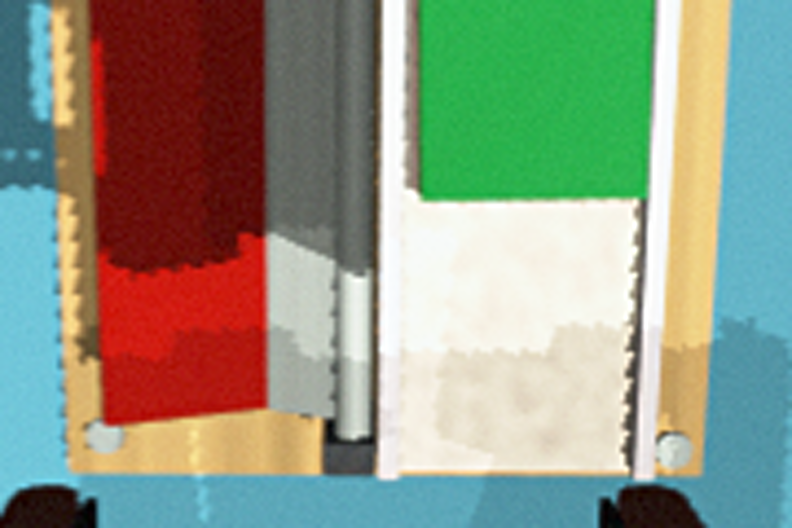

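```bash
cat > fitw.py <<'E'
from h import *
import fit
V=np.load("w1_V.npy");cwr=calibration("wrist")
f=lambda L:(np.array([q[:2] for q in L])+.5)/4.4-.5+np.array([(200,40+(90 if q[2]==2 else 0)) for q in L])
wp=f([(88,352,1),(265,350,1),(267,407,2),(104,425,2)])
wt=f([(417,315,1),(657,313,1),(648,198,2),(420,200,2)])
wb=f([(40,42,1),(748,45,1),(702,475,2),(70,473,2)])
wr=f([(400,478,2),(635,478,2)])
def res(p,sep=False):
    A,T,B=fit.model(p)
    r=[proj(cwr,A,V)-wp,proj(cwr,T,V)-wt,proj(cwr,B,V)-wb,proj(cwr,cw(p,[(-105,27.5,26),(-105,-27.5,26)]),V)-wr]
    return r if sep else np.concatenate(r).ravel()
x0=np.load("p.npy")
s=least_squares(res,x0,x_scale=[10,10,.1,10,10,.1,10,10],loss="soft_l1")
print("wrist",s.x.round(3),s.cost)
for r in res(s.x,True):print(r.round(1).tolist())
s2=least_squares(lambda p:np.r_[res(p),fit.res(p)*1.3],x0,x_scale=[10,10,.1,10,10,.1,10,10],loss="soft_l1")
print("all",s2.x.round(3),s2.cost)
np.save("pw.npy",s.x)
E
python3 fitw.py|tail -6
```

```text
[[-0.6, -0.7], [1.3, -0.1], [1.7, 0.1], [-0.4, 0.7]]
[[0.3, -0.3], [-0.2, -0.3], [0.0, 0.2], [-0.1, 0.4]]
[[-0.2, -0.2], [-0.1, -0.2], [0.2, 0.2], [0.1, 0.3]]
[[-0.6, 0.0], [-0.3, 0.1]]
all [ 5.50514e+02  4.11260e+01  3.41000e-01 -9.25900e+00 -1.20900e+00
  1.60000e-02 -1.53860e+01  2.94040e+01] 18.70298363320834
```

```bash
python3 fitw.py|grep wrist; python3 - <<'E'
from h import *
p=np.load("pw.npy");cwr=calibration("wrist");o=ctrl.get_obs();V=np.load("w1_V.npy")
# predicted TCP + finger tip positions in image
M=R.from_rotvec(o["orientation"]).as_matrix()
for y in(-41.6,-28.1,28.1,41.6):
  for z in (-10,10):
    print(y,z,proj(cwr,[o["ee_pos"]+M@[0,y,z]],V).round(1))
E
```

```text
wrist [ 5.50637e+02  4.05260e+01  3.41000e-01 -9.22000e+00 -9.32000e-01
-41.6 -10 [[195.7 245.2]]
-41.6 10 [[198.  281.9]]
-28.1 -10 [[222.5 245.3]]
-28.1 10 [[224.1 282. ]]
28.1 -10 [[335.  245.5]]
28.1 10 [[333.3 282.2]]
41.6 -10 [[361.8 245.4]]
41.6 10 [[359.3 282. ]]
```

move_arm([
  [2, -5, -30, -0.002, -0.28],
  [2, -5, -70, -0.002, -0.28],
  [2, -5, -110, -0.002, -0.28],
  [2, -5, -135, -0.002, -0.28],
  [2, -5, -148, -0.002, -0.28],
  [2, -5, -148, -0.002, -0.28],
])

```text
t: 2.4
ee_pos: [482.2, 51.2, 51.7]
orientation: [2.034, 0.35, -2.043]
ft_force: [-0.6, -0.6, 0.1]
width: 56.3
```

```bash
cp pw.npy p.npy; python3 w.py w2; python3 - <<'E'
import cv2
from h import *
cv2.imwrite("pics/s2.png",cv2.resize(get_image("scene")[170:280,235:355],None,fx=5,fy=5,interpolation=2))
E
```

```text
2.4 [482.21  51.15  51.75] w 56.27 f [-0.59 -0.64  0.11] yaz -1.2323130870621095 [-4.5e-03  7.0e-04 -1.0e+00]
clamp frame TCP -60.9395987541349 32.888471164405715 51.74885060232223
```

View pics/w2.png

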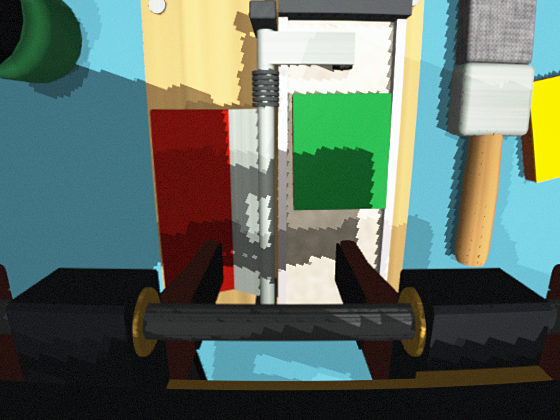

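View pics/s2.png

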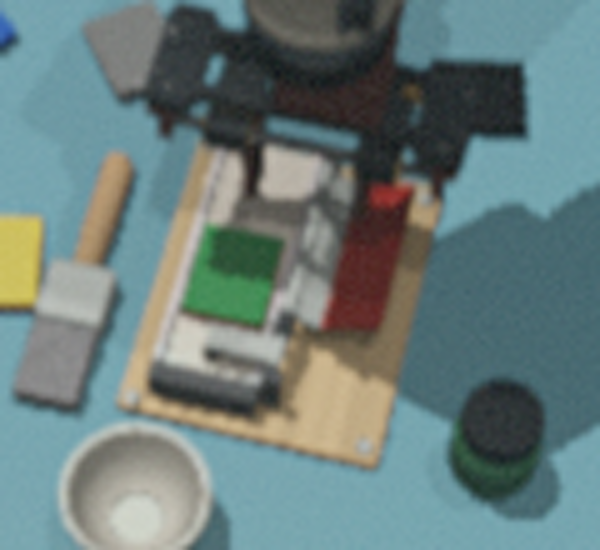

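```bash
python3 - <<'E'
from h import *
import fit
p=np.load("pw.npy");V=np.load("w2_V.npy");c=calibration("wrist")
for P in fit.model(p)[:2]:print(proj(c,P,V).round(1).tolist())
# tips ground contact
T=np.linalg.inv(V)
E
```

```text
(1, 1) [ 5.50132e+02  4.29360e+01  3.38000e-01 -9.27600e+00 -1.76500e+00
  1.40000e-02 -1.53920e+01  2.89810e+01] 6.583633550949231
[[-0.5, -0.4], [-0.2, -0.5], [0.6, -0.5], [0.1, 0.3]]
[[1.1, 0.1], [-0.7, 0.0], [-0.3, -0.7], [1.1, -0.7]]
[[-0.5, -0.4], [-0.5, -0.9], [0.1, -0.5], [-0.5, -0.0]]
[[0.1, -0.1], [-0.7, -1.8], [-0.6, -1.2], [1.0, -0.7]]
[[-0.1, -0.2], [-0.1, -0.2], [0.0, -0.2], [0.1, -0.0]]
[[0.1, -0.3], [-0.3, -0.8], [-0.0, 0.1], [0.7, 0.2]]
(1, 0) [ 5.49097e+02  4.26800e+01  3.34000e-01 -9.74300e+00 -2.41600e+00
  4.00000e-03 -1.48830e+01  2.88980e+01] 0.7324100290326729
(0, 1) [ 5.5178e+02  4.3155e+01  3.4400e-01 -7.8330e+00 -6.0600e-01  4.6000e-02
 -1.6093e+01  2.9297e+01] 3.1482817462772466
[[149.8, 109.6], [231.7, 109.7], [237.7, 288.3], [166.9, 301.7]]
[[292.8, 94.2], [391.8, 93.2], [385.9, 208.6], [293.9, 210.2]]
```

move_arm([
  [1, 2, -6, 0.002, -0.28],
  [1, 2, -12, 0.002, -0.28],
  [1, 2, -17, 0.002, -0.28],
  [1, 2, -21, 0.002, -0.28],
  [1, 2, -24, 0.002, -0.28],
  [1, 2, -24, 0.002, -0.28],
])

```text
t: 3.25
ee_pos: [484.9, 52.8, 29.1]
orientation: [2.035, 0.351, -2.037]
ft_force: [0.5, -7.8, 7.3]
width: 56.0
```

```bash
python3 w.py w3; python3 - <<'E'
import cv2
from h import *
cv2.imwrite("pics/s3.png",cv2.resize(get_image("scene")[170:280,235:355],None,fx=5,fy=5,interpolation=2))
E
```

```text
3.25 [484.86  52.79  29.06] w 56.04 f [ 0.5  -7.81  7.26] yaz -1.229171443038176 [-0.0011  0.     -1.    ]
clamp frame TCP -58.29947709687896 30.952648044417437 29.056642308217743
```

View pics/w3.png

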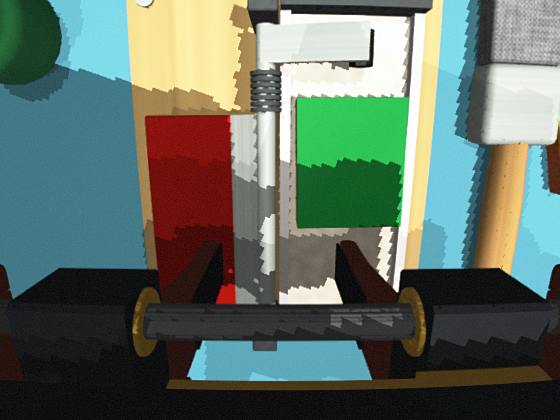

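View pics/s3.png

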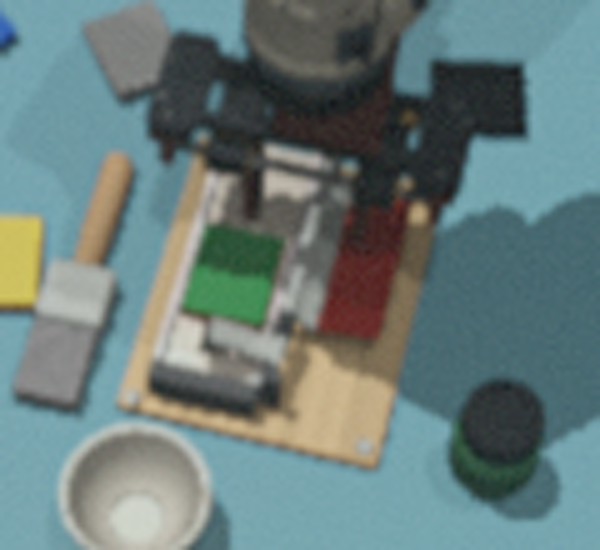

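move_arm([
  [-1, 3, -2, 0, -0.28],
  [-1, 3, -4, 0, -0.28],
  [-1, 3, -5, 0, -0.28],
  [-1, 3, -5, 0, -0.28],
])

```text
t: 3.85
ee_pos: [485.2, 54.9, 24.9]
orientation: [2.037, 0.351, -2.034]
ft_force: [1.8, -9.3, 10.5]
width: 56.0
```

```bash
python3 w.py w4
```

```text
3.85 [485.25  54.93  24.93] w 56.01 f [ 1.78 -9.28 10.46] yaz -1.2285774993592682 [ 1.5e-03 -8.0e-04 -1.0e+00]
clamp frame TCP -57.22635692148282 32.85182234136046 24.93057316811621
```

View pics/w4.png

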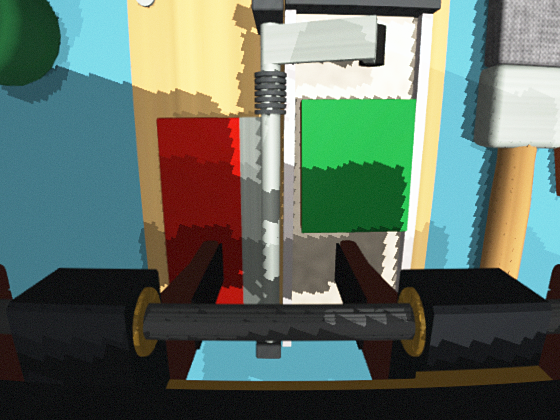

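move_arm([
  [3.5, 2, -1, 0, -0.28],
  [7, 3.3, -1, 0, -0.28],
  [10.5, 4.5, -1, 0, -0.28],
  [14, 5.8, -1, 0, -0.28],
  [17.5, 7, -1, 0, -0.28],
  [21, 8.3, -1, 0, -0.28],
  [24.5, 9.5, -1, 0, -0.28],
  [28, 10.8, -1, 0, -0.28],
  [28, 10.8, -1, 0, -0.28],
])

```text
t: 5.03
ee_pos: [508.8, 64.9, 23.8]
orientation: [2.026, 0.352, -2.043]
ft_force: [-11.3, -4.5, 18.1]
width: 56.1
```

```bash
python3 w.py w5
```

```text
5.025 [508.76  64.95  23.82] w 56.12 f [-11.28  -4.46  18.14] yaz -1.2274708561301442 [-0.0075 -0.0023 -1.    ]
clamp frame TCP -31.726040075603972 34.497642976090034 23.822836711392302
```

View pics/w5.png

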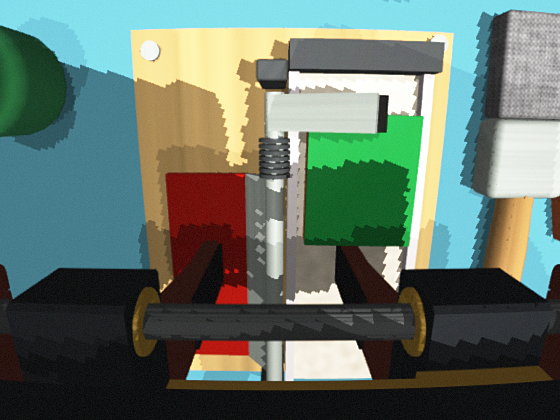

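move_arm([
  [4, 1, 0, 0, -0.28],
  [7.5, 2.2, 0, 0, -0.28],
  [11, 3.4, 0, 0, -0.28],
  [14, 4.5, 0, 0, -0.28],
  [17, 5.5, 0, 0, -0.28],
  [19, 6.2, 0, 0, -0.28],
  [19, 6.2, 0, 0, -0.28],
])

```text
t: 5.95
ee_pos: [522.1, 69.9, 23.7]
orientation: [2.013, 0.353, -2.053]
ft_force: [-14.8, -8.1, 21.6]
width: 56.4
```

```bash
python3 w.py w6
```

```text
5.95 [522.11  69.86  23.69] w 56.43 f [-14.85  -8.13  21.64] yaz -1.2258815203515265 [-0.0188 -0.0046 -0.9998]
clamp frame TCP -17.50227493386732 34.700933369474676 23.68586951143298
```

View pics/w6.png

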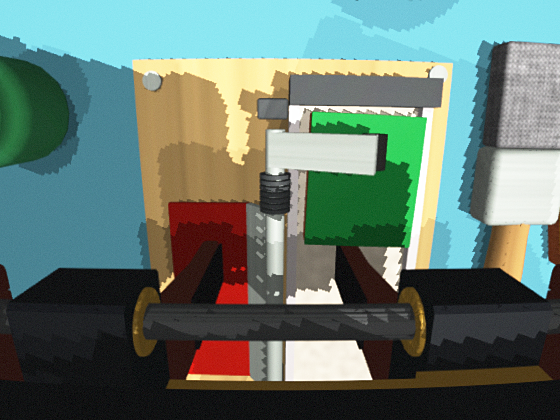

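```bash
cat > tile.py <<'E'
import sys
from h import *
p=np.load("pw.npy");c=calibration("wrist")
def loc(n,px,z):
    V=np.load(n+"_V.npy");K=np.array([[c["fx"],0,c["cx"]],[0,c["fy"],c["cy"]],[0,0,1]])
    u=cv2.undistortPoints(np.array(px,float).reshape(-1,1,2),K,np.array(c["D"],float))[:,0]
    T=np.linalg.inv(V);d=(np.c_[u[:,0],-u[:,1],-np.ones(len(u))])@T[:3,:3].T
    t=(z-T[2,3])/d[:,2];P=T[:3,3]+d*t[:,None]-[p[0],p[1],0]
    a,s=np.cos(p[2]),np.sin(p[2]);return np.c_[a*P[:,0]+s*P[:,1],-s*P[:,0]+a*P[:,1]].round(1)
if __name__=="__main__":
    n=sys.argv[1];im=cv2.imread(f"pics/{n}.png")
    cv2.imwrite(f"pics/{n}z.png",cv2.resize(im[60:270,250:450],None,fx=2.8*1.4,fy=2.8,interpolation=2) if 0 else cv2.resize(im[60:260,240:450],None,fx=3,fy=3,interpolation=2))
E
python3 tile.py w6; python3 -c "
from tile import *
print(loc('w6',[(312,112),(427,118),(410,247),(305,243)],32)); print('stop top face front edge',loc('w6',[(290,103),(441,106)],34))"
```

```text
[[ 54.9  22.2]
 [ 53.2 -27.7]
 [ -6.2 -26.2]
 [ -4.2  23.8]]
stop top face front edge [[ 58.5  31.6]
 [ 58.3 -32.5]]
```

View pics/w6z.png

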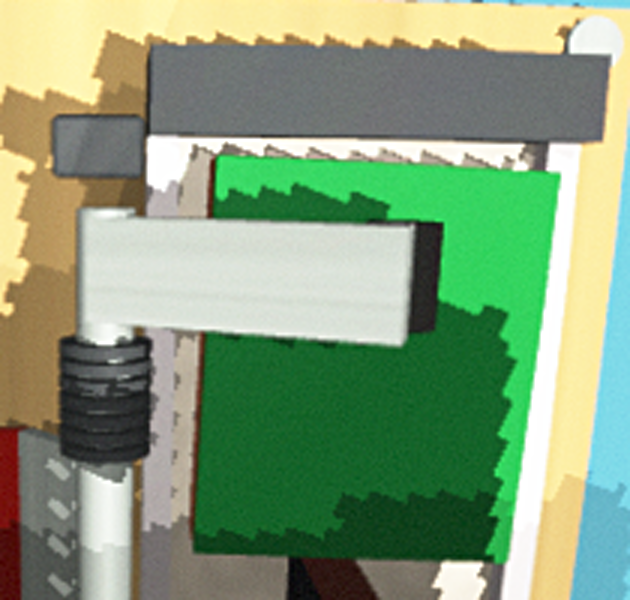

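move_arm([
  [5.5, 1.5, 0.7, 0, -0.28],
  [7, 2, 0.7, 0, -0.28],
  [8.5, 2.6, 0.7, 0, -0.28],
  [10, 3.2, 0.7, 0, -0.28],
  [11, 3.6, 0.7, 0, -0.28],
  [11, 3.6, 0.7, 0, -0.28],
])

```text
t: 6.75
ee_pos: [525.2, 71.0, 24.1]
orientation: [1.996, 0.352, -2.07]
ft_force: [-20.8, -13.6, 26.9]
width: 56.3
```

```bash
python3 w.py w7;python3 tile.py w7
```

```text
6.75 [525.17  71.    24.07] w 56.3 f [-20.76 -13.56  26.95] yaz -1.2260453500709831 [-0.0346 -0.0081 -0.9994]
clamp frame TCP -14.231509423504809 34.752629537358786 24.06942431421015
```

View pics/w7z.png

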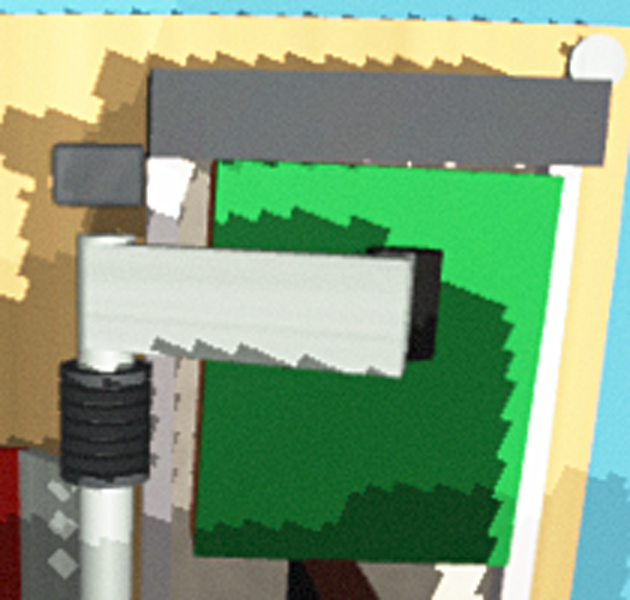

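move_arm([
  [8, 2.5, 1, 0, -0.28],
  [8, 2.5, 1.8, 0, -0.28],
  [9, 2.8, 1.8, 0, -0.28],
  [10, 3.2, 1.8, 0, -0.28],
  [10, 3.2, 1.8, 0, -0.28],
])

```text
t: 7.42
ee_pos: [525.2, 71.2, 24.4]
orientation: [1.975, 0.35, -2.09]
ft_force: [-21.0, -15.0, 17.8]
width: 56.1
```

```bash
python3 w.py w8;python3 tile.py w8
```

```text
7.425 [525.21  71.17  24.36] w 56.12 f [-21.   -15.02  17.84] yaz -1.2268155732610655 [-0.0547 -0.0125 -0.9984]
clamp frame TCP -14.136232858826862 34.904800342872775 24.36005836128503
```

View pics/w8z.png

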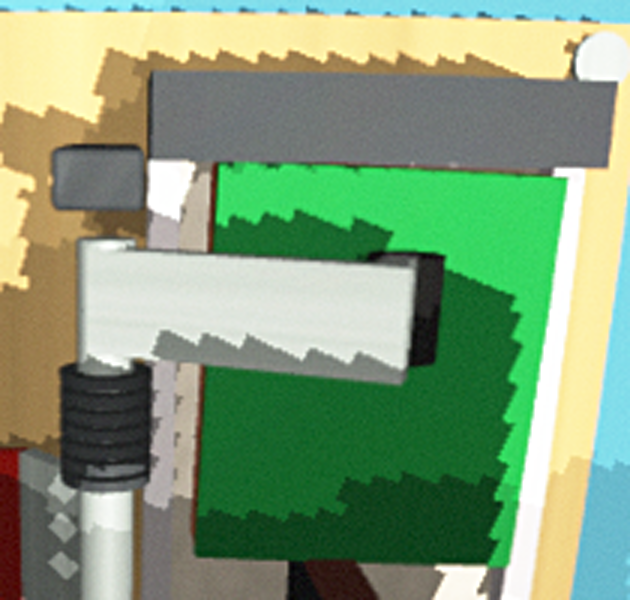

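```bash
python3 -c "
from tile import *
f=lambda L:[((x+.5)/3-.5+240,(y+.5)/3-.5+60) for x,y in L]
print(loc('w8',f([(216,163),(566,178),(508,567),(194,556)]),32)); print('stop top',loc('w8',f([(150,157),(608,167)]),34))"; python3 -c "
import cv2
a=cv2.imread('pics/w8.png')
cv2.imwrite('pics/w8y.png',cv2.resize(a[100:150,300:440],None,fx=5.7,fy=8,interpolation=2))"
```

```text
[[ 57.7  22.6]
 [ 56.4 -27.4]
 [ -3.4 -25.6]
 [ -1.7  24.2]]
stop top [[ 58.5  31.9]
 [ 58.1 -32.4]]
```

View pics/w8y.png

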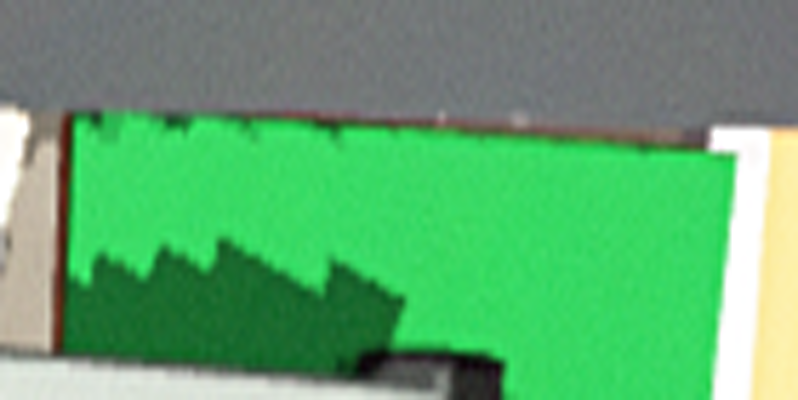

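move_arm([
  [0, 0, 0, 0, -0.28],
  [-3, -1, 0, 0, -0.28],
  [-6, -2, 0, 0, -0.28],
  [-8, -3, 0, 0, -0.28],
  [-8, -3, 0, 0, -0.4],
  [-8, -3, 0, 0, -0.52],
  [-8, -3, 0, 0, -0.64],
  [-8, -3, 0, 0, -0.7],
  [-8, -3, 0, 0, -0.7],
])

```text
t: 8.6
ee_pos: [519.2, 67.7, 25.1]
orientation: [1.978, 0.349, -2.086]
ft_force: [3.1, -5.8, 7.6]
width: 74.8
```

```bash
python3 w.py w9;python3 tile.py w9
```

```text
8.6 [519.18  67.71  25.14] w 74.84 f [ 3.08 -5.84  7.58] yaz -1.226776426675631 [-0.0509 -0.0128 -0.9986]
clamp frame TCP -20.979108426723577 33.641753907673774 25.138795180774867
```

View pics/w9.png

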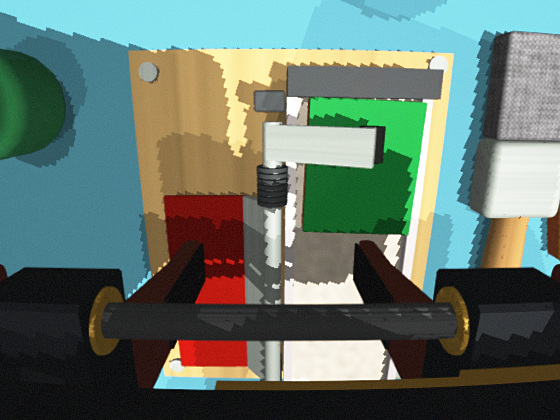

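move_arm([
  [3, 1, -0.3, 0, -0.7],
  [6, 2.1, -0.3, 0, -0.7],
  [8, 2.8, -0.3, 0, -0.7],
  [10, 3.5, -0.3, 0, -0.7],
  [12, 4.2, -0.3, 0, -0.7],
  [14, 4.9, -0.3, 0, -0.7],
  [14, 4.9, -0.3, 0, -0.7],
])

```text
t: 9.52
ee_pos: [525.3, 70.1, 24.5]
orientation: [1.961, 0.347, -2.103]
ft_force: [-20.8, -13.3, 25.2]
width: 74.7
```

```bash
python3 w.py w10;python3 tile.py w10
```

```text
9.525 [525.25  70.09  24.52] w 74.71 f [-20.83 -13.26  25.2 ] yaz -1.2281981481648583 [-0.067  -0.0164 -0.9976]
clamp frame TCP -14.455068495332423 33.874202126038384 24.524054399532616
```

View pics/w10z.png

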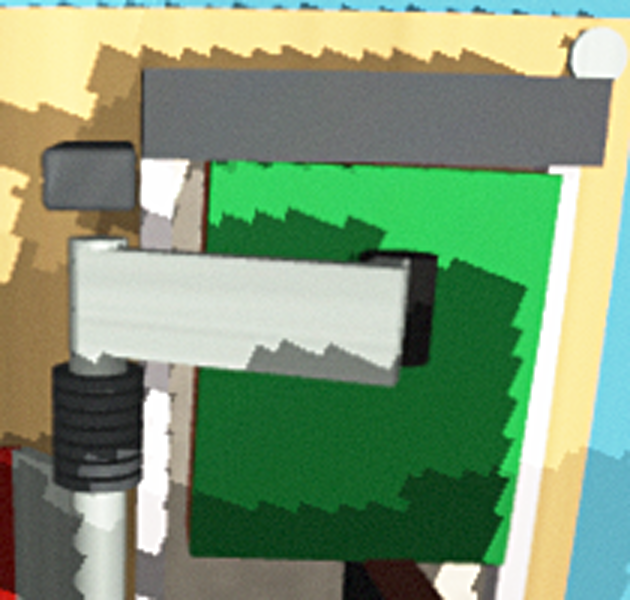

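```bash
python3 -c "
from tile import *
f=lambda L:[((x+.5)/3-.5+240,(y+.5)/3-.5+60) for x,y in L]
a=loc('w10',f([(208,162),(561,175),(503,564),(190,556)]),32);print(a,a.mean(0)); print('stop top',loc('w10',f([(142,157),(603,165)]),34))"
```

```text
[[ 57.6  22.7]
 [ 56.5 -27.4]
 [ -3.2 -25.8]
 [ -1.9  23.8]] [27.25  -1.675]
stop top [[ 58.3  31.9]
 [ 58.1 -32.4]]
```

move_arm([
  [8, 2.8, 1, 0, -0.7],
  [10, 3.4, 1.5, 0, -0.7],
  [12, 4, 1.5, 0, -0.7],
  [14, 4.7, 1.5, 0, -0.7],
  [16, 5.4, 1.5, 0, -0.7],
  [16, 5.4, 1.5, 0, -0.7],
])

```text
t: 10.32
ee_pos: [525.6, 70.5, 24.7]
orientation: [1.927, 0.342, -2.136]
ft_force: [-36.6, -24.2, 35.0]
width: 74.8
```

```bash
python3 w.py w11;python3 tile.py w11
```

```text
10.325 [525.62  70.5   24.73] w 74.78 f [-36.55 -24.23  35.04] yaz -1.2310227554887578 [-0.0988 -0.0236 -0.9948]
clamp frame TCP -13.97850871031517 34.14041236564451 24.72665797781709
```

View pics/w11z.png

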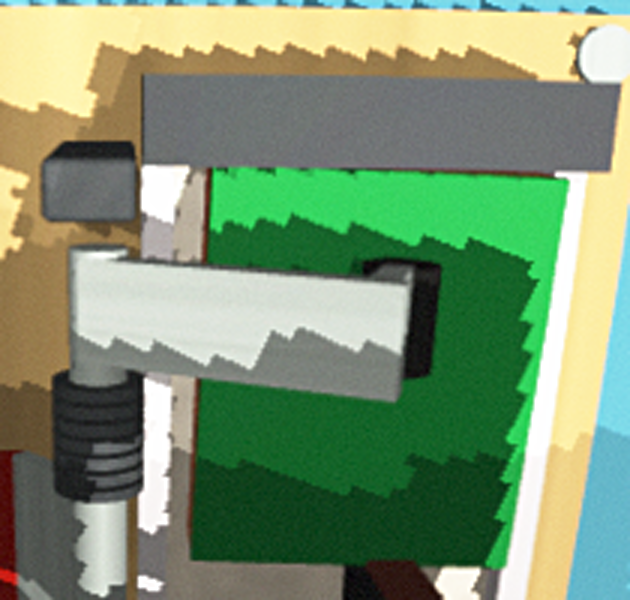

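move_arm([
  [0, 0, 0.5, 0, -0.7],
  [-3, -1, 0.8, 0, -0.7],
  [-6, -2, 0.8, 0, -0.7],
  [-8, -2.8, 0.8, 0, -0.7],
  [-8, -2.8, 0.8, 0, -0.7],
])

```text
t: 11.0
ee_pos: [518.4, 67.9, 25.7]
orientation: [1.929, 0.342, -2.135]
ft_force: [4.2, 0.5, 5.0]
width: 74.7
```

```bash
python3 w.py w12;python3 tile.py w12
```

```text
11.0 [518.44  67.87  25.74] w 74.72 f [4.22 0.53 5.  ] yaz -1.2308818924124652 [-0.0971 -0.0234 -0.995 ]
clamp frame TCP -21.625327976857747 34.03464125566173 25.744440573838812
```

View pics/w12.png

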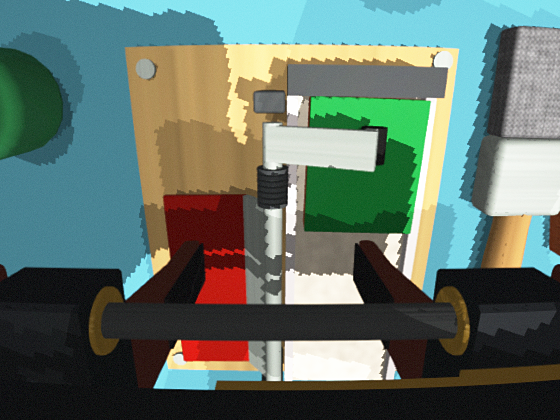

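View pics/w12z.png

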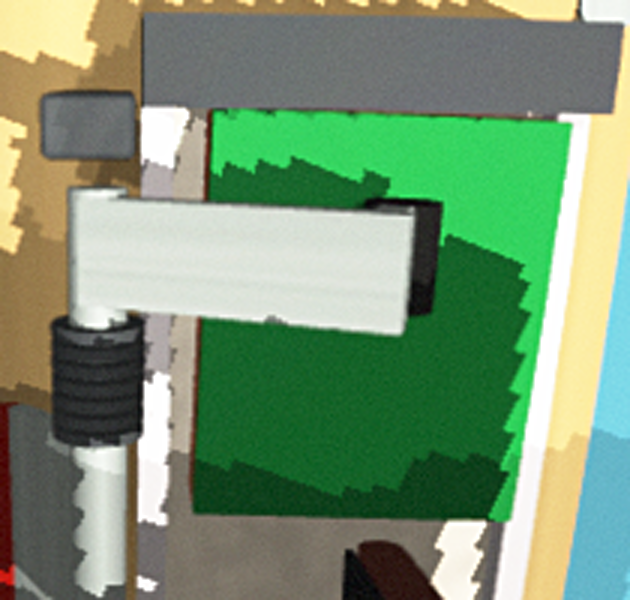

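```bash
python3 -c "
from tile import *
f=lambda L:[((x+.5)/3-.5+240,(y+.5)/3-.5+60) for x,y in L]
a=loc('w12',f([(212,109),(572,122),(509,521),(195,513)]),32);print(a,a.mean(0)); print('stop top',loc('w12',f([(142,105),(612,112)]),34))
p0=[(57.7,23.1)]
"
```

```text
[[ 57.7  22.3]
 [ 56.7 -27.6]
 [ -3.2 -25.9]
 [ -2.   23.3]] [27.3   -1.975]
stop top [[ 58.3  31.9]
 [ 58.2 -32.2]]
```

move_arm([
  [3, 1, 0.1, 0, -0.7],
  [6, 2, 0.2, 0, -0.7],
  [8, 2.8, 0.4, 0, -0.7],
  [10, 3.5, 0.6, 0, -0.7],
  [12, 4.2, 0.8, 0, -0.7],
  [14, 4.9, 1, 0, -0.7],
  [14, 4.9, 1, 0, -0.7],
])

```text
t: 11.92
ee_pos: [525.1, 70.6, 25.4]
orientation: [1.912, 0.341, -2.15]
ft_force: [-16.9, -10.2, 9.9]
width: 75.0
```

```bash
python3 w.py w13;python3 tile.py w13
```

```text
11.925 [525.15  70.64  25.39] w 74.99 f [-16.93 -10.24   9.9 ] yaz -1.23190805525264 [-0.1122 -0.0267 -0.9933]
clamp frame TCP -14.372961366801752 34.42372100267232 25.391475136630465
```

View pics/w13z.png

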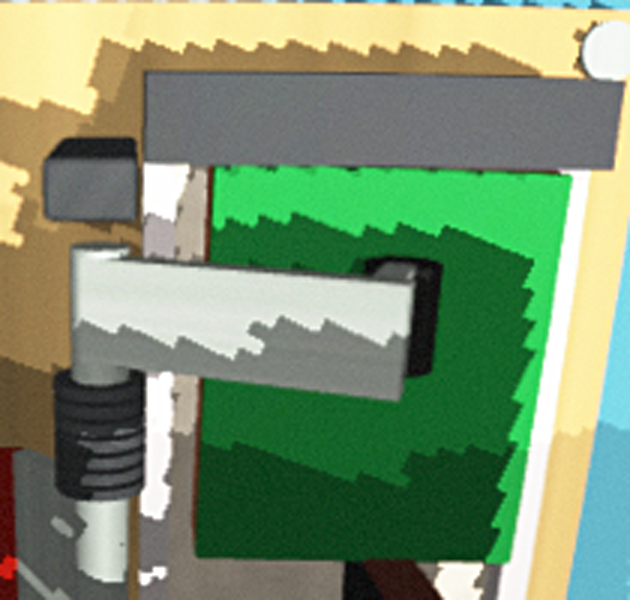

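```bash
python3 -c "
from tile import *
f=lambda L:[((x+.5)/3-.5+240,(y+.5)/3-.5+60) for x,y in L]
a=loc('w13',f([(213,166),(572,176),(510,562),(196,557)]),32);print(a,a.mean(0)); print('stop top',loc('w13',f([(144,161),(615,168)]),34))
"
```

```text
[[ 57.6  22.4]
 [ 56.8 -27.6]
 [ -2.7 -26.4]
 [ -1.9  23.3]] [27.45  -2.075]
stop top [[ 58.4  31.9]
 [ 58.2 -32.6]]
```

move_arm([
  [0, 0, 0, 0, -0.7],
  [-4, -1.4, 0, 0, -0.7],
  [-7, -2.5, 0, 0, -0.7],
  [-9, -3.2, 0, 0, -0.7],
  [-9, -3.2, 0, 0, -0.7],
])

```text
t: 12.6
ee_pos: [516.6, 67.5, 25.6]
orientation: [1.913, 0.34, -2.149]
ft_force: [4.1, 0.0, 5.1]
width: 74.6
```

```bash
python3 w.py w14;python3 tile.py w14
```

```text
12.6 [516.55  67.46  25.6 ] w 74.6 f [4.06 0.04 5.14] yaz -1.2319790847990693 [-0.1112 -0.0266 -0.9934]
clamp frame TCP -23.53627368208291 34.27628270328427 25.59585262685035
```

View pics/w14.png

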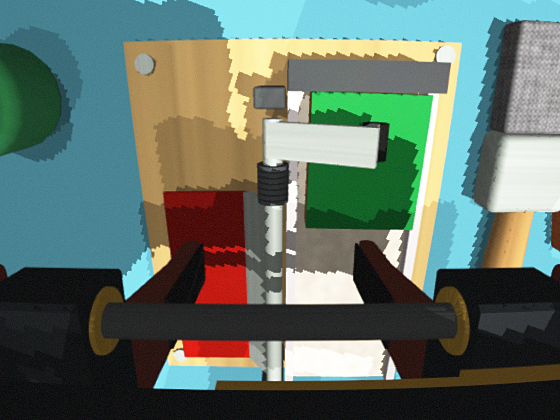

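move_arm([
  [0, 0, 2, 0, -0.7],
  [0, 0, 4, 0, -0.7],
  [0, 0, 6, 0, -0.7],
  [0, 0, 8, 0, -0.7],
  [0, 0, 11, 0, -0.7],
  [0, 0, 15, 0, -0.7],
  [0, 0, 22, 0, -0.7],
  [0, 0, 35, 0, -0.7],
  [0, 0, 65, 0, -0.7],
  [-10, -3, 110, 0, -0.7],
  [-20, -7, 150, 0, -0.7],
  [-20, -7, 150, 0, -0.7],
])

```text
t: 14.15
ee_pos: [498.1, 60.5, 179.1]
orientation: [1.92, 0.34, -2.143]
ft_force: [0.4, -0.6, -0.5]
width: 74.3
```

```bash
python3 w.py w15; python3 - <<'E'
from h import *
a=cv2.imread("pics/w15.png");cv2.imwrite("pics/w15z.png",cv2.resize(a[60:270,200:400],None,fx=2.85,fy=2.85,interpolation=2))
cv2.imwrite("pics/s15.png",get_image("scene"))
E
```

```text
14.15 [498.08  60.5  179.13] w 74.35 f [ 0.37 -0.6  -0.55] yaz -1.2319980473014809 [-0.1049 -0.026  -0.9941]
clamp frame TCP -43.27461891408776 33.847090061126025 179.12699109704673
```

View pics/w15.png

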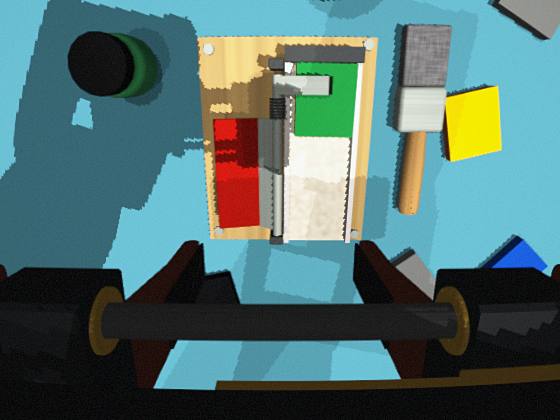

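View pics/s15.png

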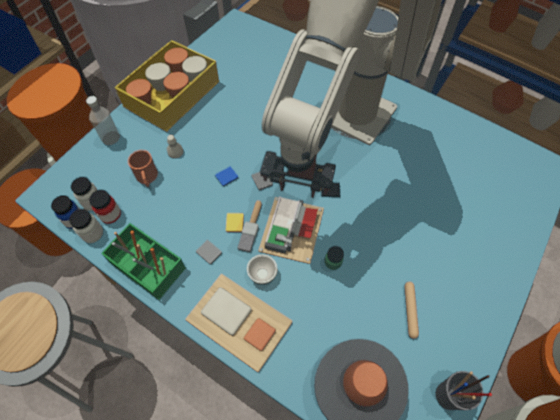

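```bash
python3 - <<'E'
import cv2
a=cv2.imread("pics/w15.png");cv2.imwrite("pics/w15y.png",cv2.resize(a[35:145,260:370],None,fx=5.4,fy=5.4,interpolation=2))
E
```

```text
(no output)
```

View pics/w15y.png

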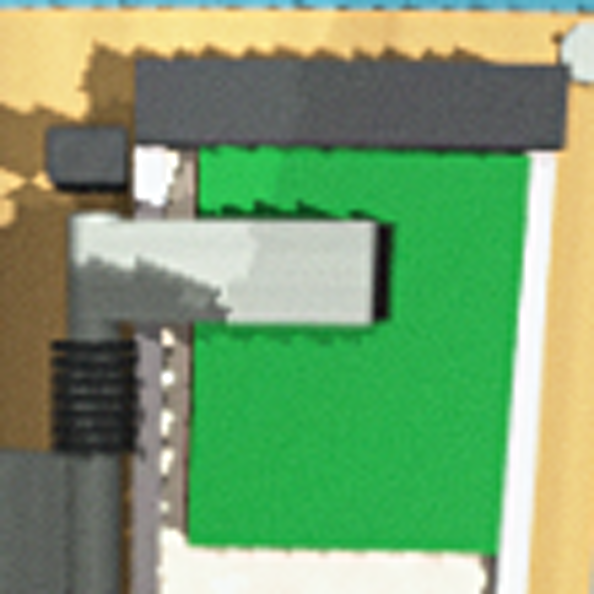

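```bash
python3 -c "
from tile import *
f=lambda L:[((x+.5)/5.4-.5+260,(y+.5)/5.4-.5+35) for x,y in L]
a=loc('w15',f([(199,148),(528,152),(497,552),(188,544)]),32);print(a,a.mean(0))
from workcell import ctrl
print(ctrl.close_job())"
```

```text
[[ 57.6  22.2]
 [ 57.4 -27.1]
 [ -2.4 -26. ]
 [ -1.4  23.2]] [27.8   -1.925]
the job is handed in; nothing more can be done
None
```

The tile is home against the stop with the clip resting on it, and the job is handed in at about 14.2 s of the 42 s allowed. One fingertip held the red plate down while the other pushed the tile under the raised jaw. I backed the fingers off, raised them so the clip came down on the tile, and moved clear.

- **Final position:** the last wrist picture puts the tile's origin at x ≈ 27.8 mm, against 28 mm nominal, and about 2 mm off the centreline. The jaw is on its front half. The tool force reads about zero, with the TCP at a height of 179 mm.
- **Squaring up:** the tile first jammed about 1.5–2° skewed, with one corner on the stop. I backed off with the plate still down, opened the fingers a little so the pushing tip sat nearer the lagging side, and pushed again. A remaining skew of up to about 1° is at the limit of what I could measure.
- **Side effects:** the arm flexed while pushing, leaving the tool leaning about 6°. During one push that did not help, the wrist force reached about 56 N, well under the 120 N limit.
- **Other objects:** the jar, brush, bowl and spare tile looked unmoved in the last pictures. I judged this by eye and did not measure it.

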